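Re-clamp the drain stub against the end stop of the saw guide

TASK

The white drain pipe in the plywood saw guide was clamped before it was home, so it would be cut to the wrong length. Swing the toggle clamp's handle right back to free the pipe, push the pipe along its channel until its end is right up against the stop block, then swing the handle over centre again so that the clamp locks down on the pipe. Leave the other things lying around as they are.

Things in the scene. Friction and masses are not known exactly. Their poses are not given: they have to be found in the camera images.
- saw_jig: fixed saw guide: plywood base 18 mm thick (x -45 to +125, y -150 to +150 mm) with two wooden fences, 12 mm thick, tops 48 mm above the table, forming a straight channel 37 mm wide along y, floor 18 mm up (21 on the liner strip). Origin: on the table under the channel's middle; y axis along the channel to the stop block, which shuts its +y end; -y end open; +x away from the robot, to the clamp
- stop_face (a point): middle of the stop block's face that the pipe must rest against, 35 mm above the table; axes as the guide's
- handle_pivot (a point): fixed pivot of the clamp's handle: x = +88, y = -30, z = +68 mm in the guide's frame; axes as the guide's. The handle turns about the y axis through this point
- handle_tip (a point): free end of the clamp's handle, a black ribbed grip 16 mm thick; 100 mm from the pivot. Clamped, the handle stands upright, leaning 8 degrees towards the pipe (tip 167 mm above the table)
- clamp_handle (a joint): handle angle in rad: 0 = clamped (handle upright, toggle past dead centre, on its stop); grows as the tip swings back, away from the pipe and down, to 1.24 = fully open (tip about 45 mm above the pivot and 89 mm behind it). Dead centre is at 0.12. Stays where it is left when open; takes a few newtons at the tip through dead centre
- drain_stub: white plastic drain pipe 350 mm long, 28 mm thick, with a 34 mm thick socket (44 mm long) at its -y end and a 34 mm collar at its +y end, lying in the channel with 110 to 150 mm of the socket end sticking out past the guide's open end. Origin: middle of its length at its underside, 18 mm above the table; y axis along the pipe to the stop
- plain_end (a point): centre of the pipe's +y end face, the one that must meet the stop block; axes as the pipe's
- socket_end (a point): centre of the pipe's -y end face, sticking out of the guide, about 35 mm above the table; axes as the pipe's
- marker: bystander: black and white marker pen 18 x 135 x 18 mm, lying on the table before the guide; origin at the underside, under its middle
- brass_elbow: bystander: brass elbow fitting 44 x 44 x 28 mm on the table behind the guide; origin under its middle
- ptfe_tape: bystander: white reel of thread seal tape with blue rims, 54 mm across, 14 mm high, lying on the table behind the guide; origin under its middle
- offcut: bystander: short ring cut off a white pipe, 27 mm across, 24 mm high, standing on the table behind the guide; origin under its middle
- clamp_foot: black rubber foot, 18 mm across, on the spindle at the end of the clamp's steel arm, which reaches over the far fence at y = -30 mm of the guide; clamped, it presses on the pipe's top (48 mm above the table); open, it hangs in the air behind the channel. Origin: centre of its underside

How it is judged (in metres and radians):
On the way, in this order (a step that is already met when the one before it is completed fails the run):
1. the handle is swung back and the clamp is open (handle past 0.8 rad) (value of joint clamp_handle above 0.8 rad), for 0.2 s.
2. with the clamp open (handle past 0.6 rad), the pipe is pushed home: its end is within 3 mm of the stop block (value of joint clamp_handle above 0.6 rad and y of plain_end in the frame of stop_face above -0.003 m), for 0.2 s.
At the end, for the whole second after the job is handed in: the clamp is locked: handle within 0.06 rad of its stop and past dead centre, the foot pressing on the pipe with more than 6 N; the pipe lies straight in the channel with its end within 3 mm of the stop block, at rest (value of joint clamp_handle below 0.06 rad and contact force between clamp_foot and drain_stub above 6 N and y of plain_end in the frame of stop_face above -0.003 m and angle between the y axis of drain_stub and the y axis of saw_jig, either way round below 0.05 rad and linear speed of drain_stub below 0.01 m/s); the robot touches nothing.
It fails at once if marker, elbow, tape or offcut is moved by more than 30 mm (distance of any of marker, brass_elbow, ptfe_tape, offcut from where it was at the start of the episode above 0.03 m).
It also fails if it takes over 54 s, if anything falls off the work surface, if the arm or the gripper's body presses on something with over 40 N, if the wrist force passes 120 N, or if a joint passes its speed limit or range.

ROBOT

A 6-joint arm with a two-finger parallel gripper is mounted at the origin on a cart in front of the work surface, level with it; the furniture and walls round the work are solid. World frame = base frame: x ahead of the robot, y to its left, z up, the work surface at z = 0. Lengths are in mm, angles in rad, forces in N, time in s.
With the tool pointing down it reaches from about 275 to 1000 mm from the base axis. Payload 8.4 kg.
Tool frame: the origin (TCP) lies midway between the tips of the shut fingers; the grasp point (between the pads) lies 19 mm behind it; z points along the fingers, y is the line along which they close (so a half turn about z gives the same grasp; the last joint's range is limited). The gripper opens to 85 mm and grips with 20 to 120 N. Pads are 22 mm wide; open, the fingers measure 114 mm over their backs; the gripper's body (76 mm by 85 mm) begins 54 mm behind the grasp point. The pads swing forward as they close: fully open they stand 13 mm farther back than shut.
Start: joints at [-1.252, 0.353, 1.633, -0, 1.155, -0.002], TCP at [197.077, -593.118, 231.281] pointing down, gripper open.
Joint ranges: [-2.63, 2.63], [-0.92, 2.1], [0.06, 2.66], [-1.3, 4.44], [0, 2.69], [-3.02, 3.02]. Speed limits (rad/s): [2.22, 2.22, 2.79, 3.14, 3.14, 3.14].

INTERFACE

Orientations are given as [roll, pitch, yaw] about the fixed x, y, z axes, in that order (R = Rz(yaw) Ry(pitch) Rx(roll)).
In Python, from rig import r, cams gives the robot as it stands. The module is installed in compiled form; this text tells all that it offers.
- The arm moves only by the tool send_rows, never from a script. Its argument "targets" is one flat list of numbers, 7 for each row, row after row: the shift along the tool's x, y, z in m, then the turn, a rotation vector about the tool's x, y, z in rad, then the opening, from -1 (shut) to 1 (fully open). In form: [tx, ty, tz, wx, wy, wz, fingers, tx, ty, tz, wx, wy, wz, fingers, ...]. A call has 1 to 12 rows; each row is the pose to reach, as a shift and turn from the pose commanded when the call began, along the tool's axes at that moment; what a row does not reach only later rows make up. A row lasts 1/12 s, in which the tool goes at most 41.7 mm and 7.16 degrees, less where a joint would pass 70% of its speed; a pose out of reach is approached as far as the arm can. A call with a gripper value outside its range is refused whole. The fingers move at their own pace and stop on an object; "grip_force" is the grip in N (left out, the last holds). Time passes only in rows, so rows that repeat a pose let the fingers close. It gives the time, the measured TCP pose, the force, the opening and the grip force at its end, in the units of the state.
- r.sense(): the state, without advancing time (a new reading comes with each control period).
- cams.grab_frame(name): name is "scene" or "top"; returns a dict with "color" (400x640x3 uint8, blue, green, red), "fx", "fy", "cx", "cy" (pixels), "k1" (the pictures are not rectified: a ray, as slopes to the right and down, at radius r is drawn at 1 + k1 r^2 times it, then the intrinsics apply), "xyz" and "attitude" of the camera in the world. Camera axes: x right, y down, z forward; pixel columns grow to the right and rows downward; lengths in mm; the calibration is good to about 2 mm. A picture is of the moment at which its call begins. There is no depth.
- r.sign_off(): hands the job in; it is judged then, once.
The state is a dict: "clock": time; "qpos": joint angles; "qvel": joint speeds; "joint_efforts": joint torques, N m; "eef_pos": TCP position; "tcp_rot": TCP orientation; "contact_force": force on the tool from outside, world axes, zero at the start; "wrist_torque": the same for the moment, N m; "opening": opening from 0.0 (shut) to 1.0 (fully open); "grasp_force": force on a finger pad.
Only numpy, scipy, OpenCV 4.12 (cv2) and the standard library are available. Lean on these libraries where they do the work, as an engineer would, in place of code of your own. Each camera call takes 0.05 s, during which the arm holds its last target. There are 200 camera calls.

## Working session

There is one attempt and no reset: what is moved stays moved. The work goes in short steps, Python scripts to look and compute and a tool call to move; the robot and the scene stay as the last step left them, time stands still between calls to the robot, and variables do not carry over. Pictures are saved under pics/ and viewed, at most 10 in all, crops included, and the job is handed in when it is done.

Besides the shell and the picture viewer there is one more tool, called after "Emit:" as name(argument=value, ...), one argument or row to a line, values as JSON. send_rows: Moves the arm, as the interface text tells. Its arguments: {"type":"object","properties":{"targets":{"type":"array"},"grip_force":{"type":"number"}},"required":["targets"]}

```bash
mkdir -p pics
python3 - <<'E'
from rig import r,cams
import cv2
for n in("scene","top"):
    f=cams.grab_frame(n);cv2.imwrite(f"pics/{n}0.png",f["color"]);print({k:v for k,v in f.items() if k!="color"})
s=r.sense();print(s)
E
```

```text
{'fx': 478.6431350765043, 'fy': 478.6431350765043, 'cx': 325.74258781497184, 'cy': 194.38502672227028, 'k1': -0.10762491471399861, 'xyz': array([146.09327347, 663.78773749, 703.5112983 ]), 'attitude': array([-2.21261442,  0.02462347, -2.59532707])}
{'fx': 393.4037660498026, 'fy': 393.4037660498026, 'cx': 319.0670096108033, 'cy': 193.50972706980173, 'k1': -0.04064528113585093, 'xyz': array([422.36575722,  18.81722978, 967.97009181]), 'attitude': array([-3.00045738, -0.03487611, -1.58212662])}
{'clock': 0.1, 'qpos': array([-1.25241884e+00,  3.53568311e-01,  1.63405085e+00,  7.57095343e-07,
        1.15519214e+00, -2.41018765e-03]), 'qvel': array([-0.00051039, -0.00204631, -0.00462654, -0.0004146 , -0.00028997,
        0.00100967]), 'joint_efforts': array([ 5.71543314e-04, -6.06360912e+01, -3.42818785e+01,  1.61126304e-04,
        3.88795059e-03,  1.77389035e-05]), 'eef_pos': array([ 196.93443952, -592.72129905,  230.64717006]), 'tcp_rot': array([-3.14037400e+00, -3.62945524e-06,  3.20787362e-01]), 'contact_force': array([-0.3904835 ,  0.68425641,  0.58965041]), 'wrist_torque': array([ 0.01702485, -0.02330566,  0.00026927]), 'grasp_force': 0.0, 'opening': 0.9998681122810813}
```

View pics/scene0.png

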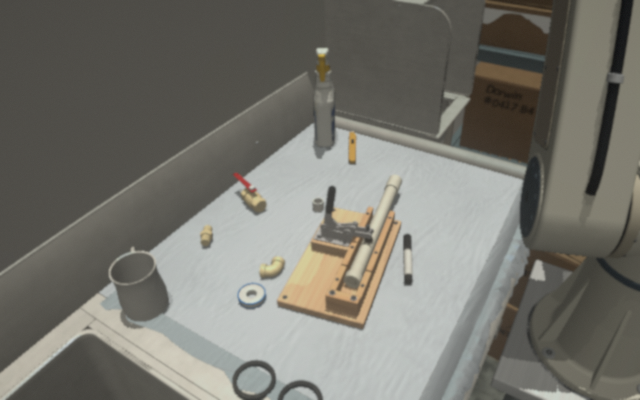

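View pics/top0.png

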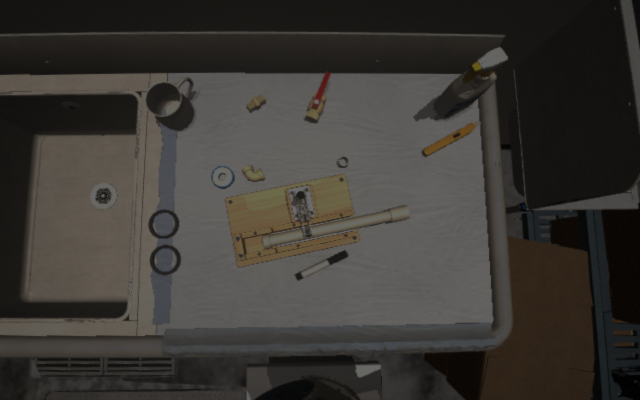

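The scene picture shows the jig around (345,265), with the clamp handle upright at (331,195) and the socket end at (395,180). In the top picture the base spans about (226,195) to (358,240) and the pipe runs from (265,241) to (409,213). I'll enlarge the top view.

```bash
python3 - <<'E'
import cv2
i=cv2.imread("pics/top0.png")[160:285,215:415]
i=cv2.convertScaleAbs(i,alpha=1.6)
cv2.imwrite("pics/c1.png",cv2.resize(i,None,fx=4,fy=4,interpolation=cv2.INTER_CUBIC))
E
cat > h.py <<'E'
import numpy as np,cv2
from scipy.spatial.transform import Rotation as R
from rig import r,cams
C={"scene":(478.643135,325.742588,194.385027,-0.107624915,[146.09327,663.78774,703.5113],[-2.21261442,.02462347,-2.59532707]),
"top":(393.403766,319.06701,193.509727,-.040645281,[422.365757,18.81723,967.970092],[-3.00045738,-.03487611,-1.58212662])}
def ray(n,u,v):
    f,cx,cy,k,p,a=C[n]; d=np.array([(u-cx)/f,(v-cy)/f]); q=d.copy()
    for _ in range(20): q=d/(1+k*(q@q))
    return np.array(p),R.from_euler('xyz',a).apply([q[0],q[1],1])
def atz(n,u,v,z):
    p,d=ray(n,u,v); return p+d*(z-p[2])/d[2]
def proj(n,P):
    f,cx,cy,k,p,a=C[n]; c=R.from_euler('xyz',a).inv().apply(np.array(P)-p); q=c[...,:2]/c[...,2:]
    return q*(1+k*(q**2).sum(-1,keepdims=True))*f+[cx,cy]
E
```

```text
(no output)
```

View pics/c1.png

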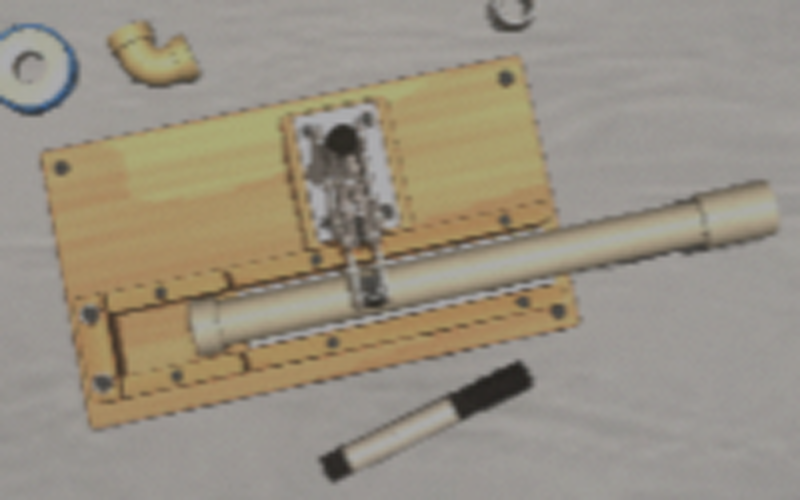

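The crop shows the base's upper corners at (42,152), (522,57), (580,323) and (97,429). The pipe's collar end is at (191,328), its socket end at (777,207), and the stop face runs along x≈113–122. Next I fit the pose.

```bash
cat >> h.py <<'E'
def cr(x,y): return 215+(x+.5)/4-.5,160+(y+.5)/4-.5
from scipy.optimize import least_squares
L=np.array([[125,150,18],[125,-150,18],[-45,-150,18],[-45,150,18]]);
px=np.array([cr(*c) for c in[(42,152),(522,57),(580,323),(97,429)]])
def W(p,q): c,s=np.cos(q[2]),np.sin(q[2]); p=np.asarray(p,float); return p@np.array([[c,s,0],[-s,c,0],[0,0,1]])+[q[0],q[1],0]
s=least_squares(lambda q:(proj("top",W(L,q))-px).ravel(),[400,50,.2])
Q=s.x
E
python3 - <<'E'
from h import *
print(Q,s.fun)
inv=lambda P:W(P-np.array([Q[0],Q[1],0]),[0,0,-Q[2]])
for c in[(191,328),(777,207)]: print(atz("top",*cr(*c),35),inv(atz("top",*cr(*c),35)))
print("stop",inv(atz("top",*cr(117,345),48)))
tip=[88-100*np.sin(.139),-30,68+100*np.cos(.139)]
print("tip",W(tip,Q),[proj(n,W(tip,Q)) for n in C],"piv",W([88,-30,68],Q))
print("marker",[inv(atz("top",*cr(*c),9)) for c in[(335,465),(520,375)]])
for n,c in dict(elbow=(155,52),tape=(35,68),off=(512,12)).items(): print(n,inv(atz("top",*cr(*c),10)))
E
```

```text
[4.55637347e+02 4.07777085e+01 1.99282164e-01] [-0.25555271 -0.0183203   0.32069617 -0.94312969  1.15016837  0.43515189
 -1.17076129  0.41495603]
[441.39626267 119.2226433   35.        ] [ 1.57017238 79.71167319 35.        ]
[ 509.83477229 -230.94743043   35.        ] [  -0.66747105 -277.07664373   35.        ]
stop [  0.26683027 121.9513015   48.        ]
tip [534.25363399  26.04955508 167.03550442] [array([332.43007951, 185.35412586]), array([301.33330095, 194.41918664])] piv [547.83470612  28.79242659  68.        ]
marker [array([-95.16212111,  13.94457638,   9.        ]), array([ -66.33816188, -106.14760727,    9.        ])]
elbow [173.28059962  71.84233283  10.        ]
tape [178.40094278 145.81466999  10.        ]
off [ 153.33769073 -149.94555718   10.        ]
```

```bash
cat >> h.py <<'E'
inv=lambda P:W(np.array(P)-np.array([Q[0],Q[1],0]),[0,0,-Q[2]])
def go(g,rpy=None):
    "shift (m) and turn in tool axes to guide-frame TCP position g, tool down aligned with guide"
    st=r.sense();A=R.from_euler('xyz',st["tcp_rot"]);B=R.from_euler('xyz',rpy if rpy is not None else[np.pi,0,Q[2]])
    return np.round(A.inv().apply(W(g,Q)-st["eef_pos"])/1000,4),np.round((A.inv()*B).as_rotvec(),4)
def st():
    s=r.sense(); return s["clock"],np.round(inv(s["eef_pos"]),1),np.round(s["tcp_rot"],3),np.round(s["contact_force"],1),s["opening"],s["grasp_force"]
E
python3 -c "
from h import *
print(go([75.5,-30,231]),go([75.5,-30,138]),Q)"
```

```text
(array([ 5.166e-01, -4.807e-01,  2.000e-04]), array([-1.200e-03,  1.000e-04,  1.215e-01])) (array([ 0.5166, -0.4806,  0.0932]), array([-1.200e-03,  1.000e-04,  1.215e-01])) [4.55637347e+02 4.07777085e+01 1.99282164e-01]
```

Emit:
send_rows(
  targets=[0.517,-0.481,0,-0.001,0,0.1215,1,0.517,-0.481,0,-0.001,0,0.1215,1,0.517,-0.481,0,-0.001,0,0.1215,1,0.517,-0.481,0,-0.001,0,0.1215,1,0.517,-0.481,0,-0.001,0,0.1215,1,0.517,-0.481,0,-0.001,0,0.1215,1,0.517,-0.481,0,-0.001,0,0.1215,1,0.517,-0.481,0,-0.001,0,0.1215,1,0.517,-0.481,0,-0.001,0,0.1215,1,0.517,-0.481,0,-0.001,0,0.1215,1,0.517,-0.481,0,-0.001,0,0.1215,1,0.517,-0.481,0,-0.001,0,0.1215,1],
)

```text
clock: 1.1
eef_pos: [437.4, -152.5, 231.3]
tcp_rot: [3.141, -0.0, 0.199]
contact_force: [0.8, -0.4, 0.4]
opening: 1.003
grasp_force: 0.0
```

```bash
python3 -c "
from h import *
print(st(),go([75.5,-30,231]))"
```

```text
(1.1, array([ -56.1, -185.8,  231.3]), array([ 3.141, -0.   ,  0.199]), array([ 0.8, -0.4,  0.4]), 1.0032867193466022, 0.0) (array([ 1.316e-01, -1.559e-01,  1.000e-04]), array([ 0.0011, -0.0001, -0.0001]))
```

Emit:
send_rows(
  targets=[0.132,-0.156,0,0,0,0,1,0.132,-0.156,0,0,0,0,1,0.132,-0.156,0,0,0,0,1,0.132,-0.156,0,0,0,0,1,0.132,-0.156,0,0,0,0,1,0.132,-0.156,0,0,0,0,1,0.132,-0.156,0,0,0,0,1,0.132,-0.156,0,0,0,0,1],
)

```text
clock: 1.77
eef_pos: [534.9, 24.5, 230.6]
tcp_rot: [3.14, 0.001, 0.2]
contact_force: [-0.2, -0.8, -0.1]
opening: 1.0
grasp_force: 0.0
```

```bash
python3 -c "
from h import *
print(st(),go([75.5,-30,138]))
f=cams.grab_frame('scene');i=f['color'][120:260,250:450];cv2.imwrite('pics/s1.png',cv2.resize(cv2.convertScaleAbs(i,alpha=1.5),None,fx=4,fy=4,interpolation=2))"
```

```text
(1.7667, array([ 74.5, -31.7, 230.6]), array([3.14e+00, 1.00e-03, 2.00e-01]), array([-0.2, -0.8, -0.1]), 0.9997822627003684, 0.0) (array([ 0.0012, -0.0018,  0.0926]), array([0.0011, 0.0015, 0.001 ]))
```

View pics/s1.png

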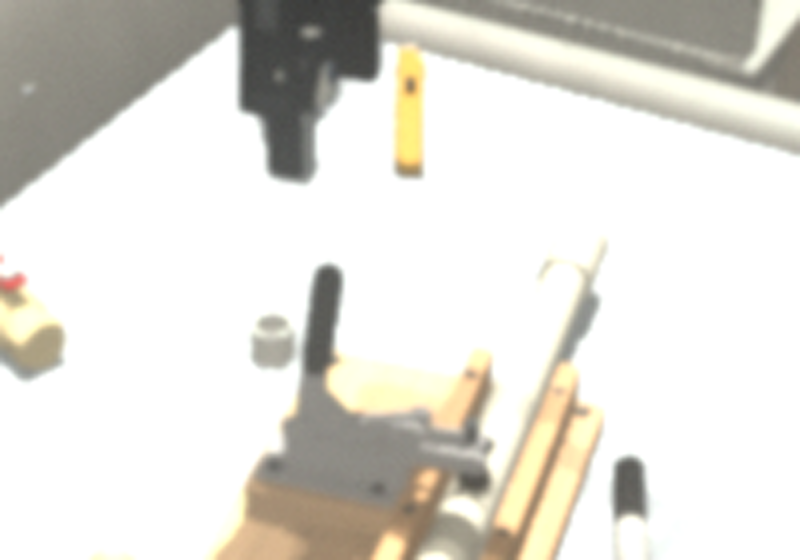

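The black handle grip runs from its tip at (328,268) down to (315,370) in the crop, which is 332,187 in the full picture. That is within 2 px of my prediction. The fingers are directly above it, so I go down and close lightly.

Emit:
send_rows(
  targets=[0.001,-0.002,0.03,0.001,0.0015,0.001,1,0.001,-0.002,0.06,0.001,0.0015,0.001,1,0.001,-0.002,0.08,0.001,0.0015,0.001,1,0.001,-0.002,0.0925,0.001,0.0015,0.001,1,0.001,-0.002,0.0925,0.001,0.0015,0.001,1,0.001,-0.002,0.0925,0.001,0.0015,0.001,1,0.001,-0.002,0.0925,0.001,0.0015,0.001,-1,0.001,-0.002,0.0925,0.001,0.0015,0.001,-1,0.001,-0.002,0.0925,0.001,0.0015,0.001,-1,0.001,-0.002,0.0925,0.001,0.0015,0.001,-1,0.001,-0.002,0.0925,0.001,0.0015,0.001,-1,0.001,-0.002,0.0925,0.001,0.0015,0.001,-1],
  grip_force=20,
)

```text
clock: 2.82
eef_pos: [536.3, 27.1, 139.1]
tcp_rot: [-3.141, -0.002, 0.198]
contact_force: [-1.3, 5.3, 7.1]
opening: 0.178
grasp_force: 21.0
```

```bash
python3 -c "
from h import *
print(st())
for a in np.linspace(0,1.24,13):
  t=a-.1396;print(round(a,2),np.round([90*(np.sin(t)+np.sin(.1396)),90*(np.cos(.1396)-np.cos(t))],1))"
```

```text
(2.8167, array([ 76.3, -29.4, 139.1]), array([-3.141e+00, -2.000e-03,  1.980e-01]), array([-1.3,  5.3,  7.1]), 0.17771794963091506, 21.027686297893524)
0.0 [0. 0.]
0.1 [ 9.3 -0.8]
0.21 [18.6 -0.7]
0.31 [27.8  0.4]
0.41 [36.9  2.5]
0.52 [45.7  5.4]
0.62 [54.1  9.3]
0.72 [62.1 14. ]
0.83 [69.6 19.5]
0.93 [76.5 25.8]
1.03 [82.7 32.7]
1.14 [88.1 40.3]
1.24 [92.7 48.3]
```

Emit:
send_rows(
  targets=[0.0093,0,-0.0008,0,0,0,-1,0.0186,0,-0.0007,0,0,0,-1,0.0278,0,0.0004,0,0,0,-1,0.0369,0,0.0025,0,0,0,-1,0.0457,0,0.0054,0,0,0,-1,0.0541,0,0.0093,0,0,0,-1,0.0621,0,0.014,0,0,0,-1,0.0696,0,0.0195,0,0,0,-1,0.0765,0,0.0258,0,0,0,-1,0.0827,0,0.0327,0,0,0,-1,0.0881,0,0.0403,0,0,0,-1,0.0881,0,0.0403,0,0,0,-1],
)

```text
clock: 3.82
eef_pos: [624.4, 44.8, 97.1]
tcp_rot: [-3.141, -0.003, 0.198]
contact_force: [1.4, 4.9, 1.4]
opening: 0.175
grasp_force: 19.5
```

```bash
python3 -c "
from h import *
print(st())
f=cams.grab_frame('scene');i=f['color'][120:260,250:450];cv2.imwrite('pics/s2.png',cv2.resize(cv2.convertScaleAbs(i,alpha=1.2),None,fx=4,fy=4,interpolation=2))"
```

```text
(3.8167, array([166.2, -29.5,  97.1]), array([-3.141e+00, -3.000e-03,  1.980e-01]), array([1.4, 4.9, 1.4]), 0.175216150165496, 19.497641623020172)
```

View pics/s2.png

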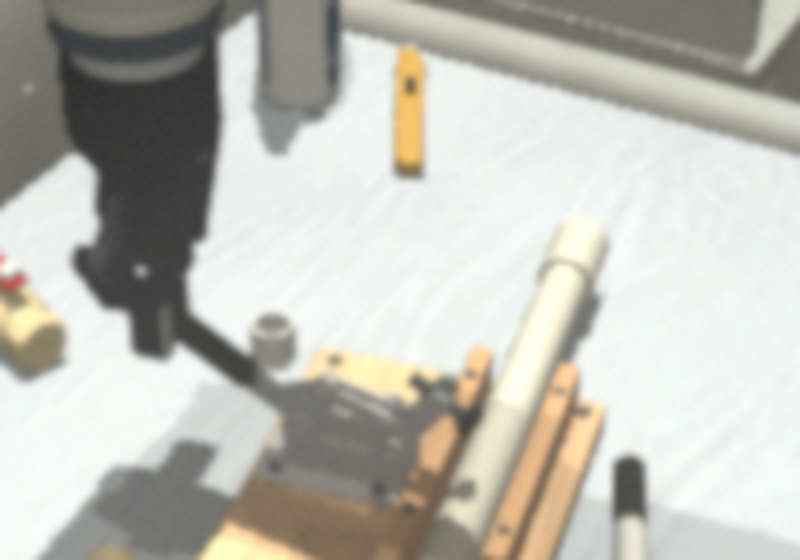

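The handle is well back, with the grip at about (215,345) in the crop and the clamp arm raised at (450,390). The socket is at (578,245). I release, rise and go behind the socket.

Emit:
send_rows(
  targets=[0,0,0,0,0,0,0.5,0,0,0,0,0,0,0.5,0,0,0,0,0,0,0.5,0,0,0,0,0,0,0.5,0,0,-0.03,0,0,0,0.5,0,0,-0.06,0,0,0,0.5,0,0,-0.1,0,0,0,0.5,0,0,-0.12,0,0,0,0.5,0,0,-0.12,0,0,0,0.5],
)

```text
clock: 4.62
eef_pos: [625.4, 43.9, 224.3]
tcp_rot: [3.14, -0.01, 0.198]
contact_force: [1.1, 0.7, 0.4]
opening: 0.75
grasp_force: 0.0
```

```bash
python3 -c "
from h import *
print(st(),go([0,-330,215],[np.pi,0,Q[2]+np.pi/2]))"
```

```text
(4.6167, array([167. , -30.6, 224.3]), array([ 3.14 , -0.01 ,  0.198]), array([1.1, 0.7, 0.4]), 0.7497692686817985, 0.0) (array([-0.1668,  0.2996,  0.008 ]), array([ 0.0093, -0.007 , -1.5719]))
```

Emit:
send_rows(
  targets=[-0.167,0.3,0,0,0,-1.571,-0.5,-0.167,0.3,0,0,0,-1.571,-0.5,-0.167,0.3,0,0,0,-1.571,-0.5,-0.167,0.3,0,0,0,-1.571,-0.5,-0.167,0.3,0,0,0,-1.571,-0.5,-0.167,0.3,0,0,0,-1.571,-0.5,-0.167,0.3,0,0,0,-1.571,-0.5,-0.167,0.3,0,0,0,-1.571,-0.5,-0.167,0.3,0,0,0,-1.571,-0.5,-0.167,0.3,0,0,0,-1.571,-0.5,-0.167,0.3,0,0,0,-1.571,-0.5,-0.167,0.3,0,0,0,-1.571,-0.5],
)

```text
clock: 5.62
eef_pos: [517.0, -283.9, 217.5]
tcp_rot: [3.141, -0.0, 1.646]
contact_force: [0.2, 0.0, -0.1]
opening: 0.251
grasp_force: 0.0
```

```bash
python3 -c "
from h import *
print(st(),go([0,-330,215],[np.pi,0,Q[2]+np.pi/2]))"
```

```text
(5.6167, array([  -4.1, -330.4,  217.5]), array([ 3.141, -0.   ,  1.646]), array([ 0.2,  0. , -0.1]), 0.25127869797491076, 0.0) (array([0.0009, 0.004 , 0.0025]), array([ 0.0009, -0.0004, -0.1244]))
```

Emit:
send_rows(
  targets=[0,0,0.04,0,0,-0.071,-0.5,0,0,0.08,0,0,-0.071,-0.5,0,0,0.12,0,0,-0.071,-0.5,0,0,0.15,0,0,-0.071,-0.5,0,0,0.15,0,0,-0.071,-0.5,0,0,0.15,0,0,-0.071,-0.5],
)

```text
clock: 6.12
eef_pos: [516.7, -282.5, 66.9]
tcp_rot: [-3.14, -0.002, 1.712]
contact_force: [0.8, -1.1, 0.6]
opening: 0.255
grasp_force: 0.0
```

```bash
python3 -c "
from h import *
print(st(),go([0,-310,21],[np.pi,0,Q[2]+np.pi/2]))"
```

```text
(6.1167, array([  -4.1, -329. ,   66.9]), array([-3.140e+00, -2.000e-03,  1.712e+00]), array([ 0.8, -1.1,  0.6]), 0.2551542832723508, 0.0) (array([0.0191, 0.0031, 0.0459]), array([-0.0016, -0.0024, -0.0579]))
```

Emit:
send_rows(
  targets=[0,0.003,0.03,0,0,-0.058,-0.5,0,0.003,0.046,0,0,-0.058,-0.5,0.01,0.003,0.046,0,0,-0.058,-0.5,0.02,0.003,0.046,0,0,-0.058,-0.5,0.02,0.003,0.046,0,0,-0.058,-0.5,0.02,0.003,0.046,0,0,-0.058,-0.5],
)

```text
clock: 6.62
eef_pos: [519.3, -262.5, 24.3]
tcp_rot: [3.138, 0.002, 1.771]
contact_force: [-0.5, -0.3, -0.6]
opening: 0.249
grasp_force: 0.0
```

```bash
python3 -c "
from h import *
print(st(),go([0,-241,21],[np.pi,0,Q[2]+np.pi/2]))
f=cams.grab_frame('top');i=f['color'][160:285,240:440];cv2.imwrite('pics/t3.png',cv2.resize(cv2.convertScaleAbs(i,alpha=1.6),None,fx=4,fy=4,interpolation=2))"
```

```text
(6.6167, array([   2.4, -309.9,   24.3]), array([3.138e+00, 2.000e-03, 1.771e+00]), array([-0.5, -0.3, -0.6]), 0.24920136393680828, 0.0) (array([ 0.0689, -0.0023,  0.0032]), array([0.0037, 0.0017, 0.0012]))
```

View pics/t3.png

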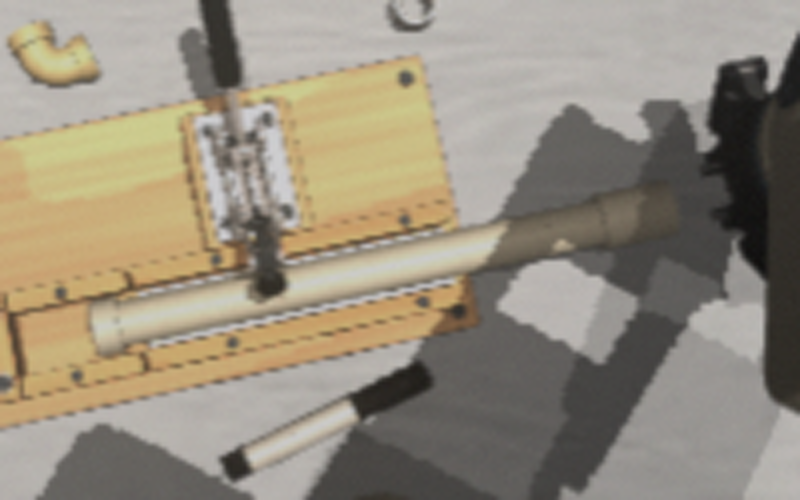

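The handle is back at (222,45). The pipe has not moved (collar at (92,328), socket end at (677,205)) and the fingers are beyond the socket at about (720,180). I push in, slowly towards the end.

Emit:
send_rows(
  targets=[0.01,-0.002,0.003,0,0,0,-0.5,0.018,-0.002,0.003,0,0,0,-0.5,0.024,-0.002,0.003,0,0,0,-0.5,0.029,-0.002,0.003,0,0,0,-0.5,0.034,-0.002,0.003,0,0,0,-0.5,0.039,-0.002,0.003,0,0,0,-0.5,0.044,-0.002,0.003,0,0,0,-0.5,0.049,-0.002,0.003,0,0,0,-0.5,0.053,-0.002,0.003,0,0,0,-0.5,0.056,-0.002,0.003,0,0,0,-0.5,0.058,-0.002,0.003,0,0,0,-0.5,0.058,-0.002,0.003,0,0,0,-0.5],
)

```text
clock: 7.67
eef_pos: [504.6, -205.9, 19.2]
tcp_rot: [3.14, -0.0, 1.771]
contact_force: [0.9, 0.7, 0.7]
opening: 0.249
grasp_force: 0.0
```

Emit:
send_rows(
  targets=[0.001,0,0,0,0,0,-0.5,0.002,0,0,0,0,0,-0.5,0.003,0,0,0,0,0,-0.5,0.004,0,0,0,0,0,-0.5,0.004,0,0,0,0,0,-0.5],
)

```text
clock: 8.08
eef_pos: [503.9, -202.3, 19.2]
tcp_rot: [3.14, -0.0, 1.77]
contact_force: [-0.8, -0.0, -0.0]
opening: 0.249
grasp_force: 0.0
```

```bash
python3 -c "
from h import *
print(st())"
```

```text
(8.0833, array([  -0.8, -247.8,   19.2]), array([ 3.14, -0.  ,  1.77]), array([-0.8, -0. , -0. ]), 0.24944488896020872, 0.0)
```

Emit:
send_rows(
  targets=[0.001,0,0,0,0,0,-0.5,0.002,0,0,0,0,0,-0.5,0.003,0,0,0,0,0,-0.5,0.004,0,0,0,0,0,-0.5,0.004,0,0,0,0,0,-0.5],
)

```text
clock: 8.5
eef_pos: [503.1, -198.2, 19.2]
tcp_rot: [3.14, -0.0, 1.77]
contact_force: [-0.3, 0.8, -0.3]
opening: 0.248
grasp_force: 0.0
```

Emit:
send_rows(
  targets=[0.001,0,0,0,0,0,-0.5,0.002,0,0,0,0,0,-0.5,0.003,0,0,0,0,0,-0.5,0.003,0,0,0,0,0,-0.5],
)

```text
clock: 8.83
eef_pos: [502.6, -195.3, 19.2]
tcp_rot: [3.14, -0.0, 1.77]
contact_force: [-0.4, 0.2, -0.5]
opening: 0.251
grasp_force: 0.0
```

```bash
python3 -c "
from h import *
print(st())
f=cams.grab_frame('top');i=f['color'][160:285,215:415];cv2.imwrite('pics/t4.png',cv2.resize(cv2.convertScaleAbs(i,alpha=1.6),None,fx=4,fy=4,interpolation=2))"
```

```text
(8.8333, array([  -0.8, -240.7,   19.2]), array([ 3.14, -0.  ,  1.77]), array([-0.4,  0.2, -0.5]), 0.25081659617847507, 0.0)
```

View pics/t4.png

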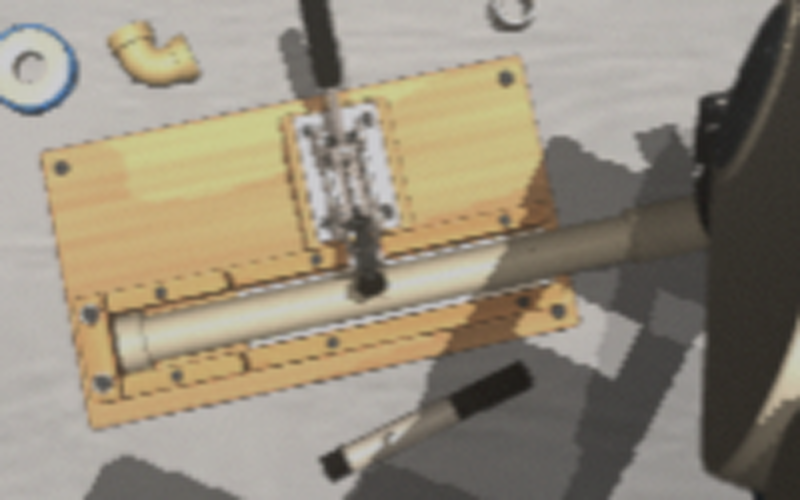

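The collar is now at (117,340), nearly at the stop face. There is no contact force yet, so I keep creeping.

Emit:
send_rows(
  targets=[0.001,0,0,0,0,0,-0.5,0.002,0,0,0,0,0,-0.5,0.003,0,0,0,0,0,-0.5,0.003,0,0,0,0,0,-0.5],
)

```text
clock: 9.22
eef_pos: [502.3, -192.7, 19.3]
tcp_rot: [3.14, 0.001, 1.771]
contact_force: [0.5, -2.6, -0.7]
opening: 0.249
grasp_force: 1.2
```

Emit:
send_rows(
  targets=[0.001,0,0,0,0,0,-0.5,0.002,0,0,0,0,0,-0.5,0.002,0,0,0,0,0,-0.5],
)

```text
clock: 9.47
eef_pos: [503.4, -192.5, 19.9]
tcp_rot: [3.137, 0.004, 1.771]
contact_force: [1.3, -12.2, 0.1]
opening: 0.248
grasp_force: 6.1
```

The force has risen to 12 N, so the pipe is home. I hold briefly, back off and rise.

Emit:
send_rows(
  targets=[0,0,0,0,0,0,-0.5,0,0,0,0,0,0,-0.5,0,0,0,0,0,0,-0.5,-0.005,0,0,0,0,0,-0.5,-0.02,0,0,0,0,0,-0.5,-0.045,0,0,0,0,0,-0.5,-0.06,0,-0.03,0,0,0,-0.5,-0.06,0,-0.07,0,0,0,-0.5,-0.06,0,-0.11,0,0,0,-0.5,-0.06,0,-0.15,0,0,0,-0.5,-0.06,0,-0.19,0,0,0,-0.5,-0.06,0,-0.195,0,0,0,-0.5],
)

```text
clock: 10.47
eef_pos: [516.3, -251.7, 221.6]
tcp_rot: [3.132, 0.006, 1.77]
contact_force: [2.2, -1.4, -0.2]
opening: 0.251
grasp_force: 0.0
```

```bash
python3 -c "
from h import *
print(st(),go([166.2,-29.5,216]))
f=cams.grab_frame('top');i=f['color'][160:285,215:415];cv2.imwrite('pics/t5.png',cv2.resize(cv2.convertScaleAbs(i,alpha=1.6),None,fx=4,fy=4,interpolation=2))"
```

```text
(10.4667, array([   1.6, -298.7,  221.6]), array([3.132, 0.006, 1.77 ]), array([ 2.2, -1.4, -0.2]), 0.25106623406722456, 0.0) (array([0.2693, 0.1645, 0.0056]), array([ 0.0121, -0.0029,  1.5707]))
```

View pics/t5.png

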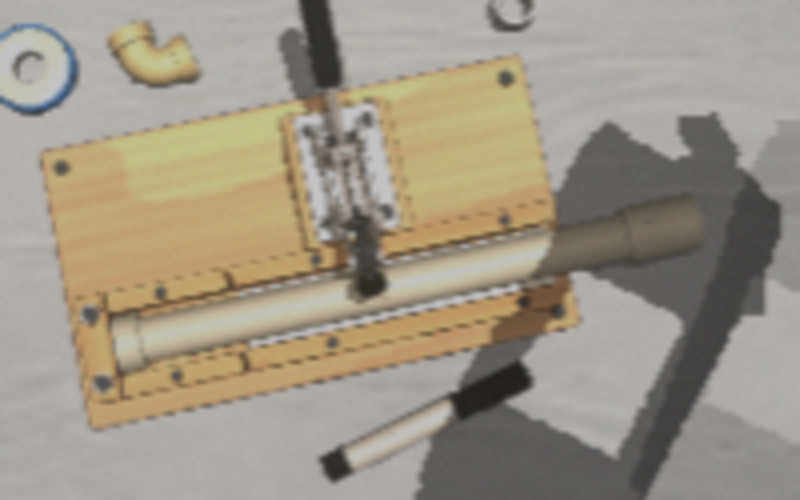

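The collar now meets the stop face at (113,342), and the handle is unchanged at (320,45). I return to the handle.

Emit:
send_rows(
  targets=[0.269,0.1645,0,0,0,1.571,0.5,0.269,0.1645,0,0,0,1.571,0.5,0.269,0.1645,0,0,0,1.571,0.5,0.269,0.1645,0,0,0,1.571,0.5,0.269,0.1645,0,0,0,1.571,0.5,0.269,0.1645,0,0,0,1.571,0.5,0.269,0.1645,0,0,0,1.571,0.5,0.269,0.1645,0,0,0,1.571,0.5,0.269,0.1645,0,0,0,1.571,0.5,0.269,0.1645,0,0,0,1.571,0.5,0.269,0.1645,0,0,0,1.571,0.5,0.269,0.1645,0,0,0,1.571,0.5],
)

```text
clock: 11.52
eef_pos: [620.5, 46.8, 212.5]
tcp_rot: [-3.141, 0.001, 0.325]
contact_force: [0.4, 0.4, 0.7]
opening: 0.751
grasp_force: 0.0
```

Emit:
send_rows(
  targets=[0,0,0,0,0,0.071,0.5,0,0,0,0,0,0.071,0.5,0,0,0,0,0,0.071,0.5,0,0,0,0,0,0.071,0.5],
)

```text
clock: 11.85
eef_pos: [620.9, 46.5, 213.6]
tcp_rot: [-3.141, -0.0, 0.262]
contact_force: [0.6, 0.1, 0.3]
opening: 0.753
grasp_force: 0.0
```

```bash
python3 -c "
from h import *
print(st(),go([166.2,-29.5,97]))"
```

```text
(11.85, array([163.1, -27.1, 213.6]), array([-3.141, -0.   ,  0.262]), array([0.6, 0.1, 0.3]), 0.7525243996890151, 0.0) (array([0.0029, 0.0026, 0.1166]), array([-0.0003, -0.0003,  0.0622]))
```

Emit:
send_rows(
  targets=[0.003,0.0026,0.03,0,0,0.062,0.5,0.003,0.0026,0.06,0,0,0.062,0.5,0.003,0.0026,0.09,0,0,0.062,0.5,0.003,0.0026,0.117,0,0,0.062,0.5,0.003,0.0026,0.117,0,0,0.062,0.5,0.003,0.0026,0.117,0,0,0.062,0.5,0.003,0.0026,0.117,0,0,0.062,-1,0.003,0.0026,0.117,0,0,0.062,-1,0.003,0.0026,0.117,0,0,0.062,-1,0.003,0.0026,0.117,0,0,0.062,-1,0.003,0.0026,0.117,0,0,0.062,-1],
  grip_force=30,
)

```text
clock: 12.77
eef_pos: [626.0, 45.3, 98.8]
tcp_rot: [3.141, -0.004, 0.197]
contact_force: [1.6, 1.0, 2.0]
opening: 0.167
grasp_force: 29.2
```

```bash
python3 -c "
from h import *
s=st();print(s)
p=s[1];p=np.array([p[0]-88,p[2]+19-68]);rr=np.hypot(*p);t0=np.arctan2(*p);print(rr,t0+.1396)
for t in np.linspace(t0,-.1396-.03,13)[1:]: print(np.round([rr*np.sin(t)-p[0],-(rr*np.cos(t)-p[1])],1))"
```

```text
(12.7667, array([167.9, -29.3,  98.8]), array([ 3.141, -0.004,  0.197]), array([1.6, 1. , 2. ]), 0.16739435935110683, 29.163386821746826)
94.14908390419951 1.1530354706245087
[-5.3 -7.6]
[-11.3 -14.7]
[-18.  -21.1]
[-25.3 -26.9]
[-33.1 -31.9]
[-41.3 -36.1]
[-50.  -39.5]
[-58.9 -42. ]
[-68.1 -43.6]
[-77.3 -44.3]
[-86.6 -44.1]
[-95.8 -43. ]
```

Emit:
send_rows(
  targets=[-0.0053,0,-0.0076,0,0,0,-1,-0.0113,0,-0.0147,0,0,0,-1,-0.018,0,-0.0211,0,0,0,-1,-0.0253,0,-0.0269,0,0,0,-1,-0.0331,0,-0.0319,0,0,0,-1,-0.0413,0,-0.0361,0,0,0,-1,-0.05,0,-0.0395,0,0,0,-1,-0.0589,0,-0.042,0,0,0,-1,-0.0681,0,-0.0436,0,0,0,-1,-0.0773,0,-0.0443,0,0,0,-1,-0.0866,0,-0.0441,0,0,0,-1,-0.0945,0,-0.0432,0,0,0,-1],
)

```text
clock: 13.77
eef_pos: [531.1, 26.2, 140.8]
tcp_rot: [3.141, -0.002, 0.197]
contact_force: [22.2, 2.8, 0.5]
opening: 0.172
grasp_force: 36.7
```

Emit:
send_rows(
  targets=[0,0,0,0,0,0,-1,-0.001,0,0,0,0,0,-1,-0.001,0,0,0,0,0,-1],
)

```text
clock: 14.02
eef_pos: [530.6, 26.2, 140.7]
tcp_rot: [-3.142, -0.001, 0.197]
contact_force: [0.1, -2.1, 5.0]
opening: 0.17
grasp_force: 36.9
```

```bash
python3 -c "
from h import *
print(st())"
```

```text
(14.0167, array([ 70.6, -29.2, 140.7]), array([-3.142e+00, -1.000e-03,  1.970e-01]), array([ 0.1, -2.1,  5. ]), 0.17020097174211152, 36.904016733169556)
```

Emit:
send_rows(
  targets=[-0.002,0,0,0,0,0,-1,-0.004,0,0,0,0,0,-1,-0.004,0,0,0,0,0,-1],
)

```text
clock: 14.27
eef_pos: [530.4, 26.1, 140.8]
tcp_rot: [3.141, -0.008, 0.197]
contact_force: [13.2, 2.6, -8.8]
opening: 0.17
grasp_force: 35.4
```

The handle is firm against its stop. I relax, release and rise.

Emit:
send_rows(
  targets=[0.003,0,0,0,0,0,-1,0.003,0,0,0,0,0,0.6,0.003,0,0,0,0,0,0.6,0.003,0,0,0,0,0,0.6,0.003,0,0,0,0,0,0.6,0.003,0,0,0,0,0,0.6,0.003,0,-0.03,0,0,0,0.6,0.003,0,-0.06,0,0,0,0.6,0.003,0,-0.1,0,0,0,0.6,0.003,0,-0.11,0,0,0,0.6],
)

```text
clock: 15.1
eef_pos: [532.3, 26.2, 255.9]
tcp_rot: [3.141, -0.008, 0.197]
contact_force: [1.5, 0.7, 1.5]
opening: 0.798
grasp_force: 0.0
```

Emit:
send_rows(
  targets=[-0.04,0.04,0,0,0,0,0.6,-0.04,0.08,0,0,0,0,0.6,-0.04,0.12,0,0,0,0,0.6,-0.04,0.16,0,0,0,0,0.6,-0.04,0.2,0,0,0,0,0.6,-0.04,0.2,0,0,0,0,0.6,-0.04,0.2,0,0,0,0,0.6],
)

```text
clock: 15.68
eef_pos: [529.9, -180.1, 250.0]
tcp_rot: [3.142, -0.001, 0.194]
contact_force: [0.1, 0.2, -0.8]
opening: 0.802
grasp_force: 0.0
```

```bash
python3 -c "
from h import *
print(st())
a=cams.grab_frame('top')['color'][160:285,215:365];b=cams.grab_frame('scene')['color'][155:280,270:420]
cv2.imwrite('pics/t6.png',cv2.resize(cv2.convertScaleAbs(np.vstack([a,b]),alpha=1.4),None,fx=2.4,fy=2.4,interpolation=2)[:,:])"
```

```text
(15.6833, array([  29.1, -231.2,  250. ]), array([ 3.142e+00, -1.000e-03,  1.940e-01]), array([ 0.1,  0.2, -0.8]), 0.8018163544811887, 0.0)
```

View pics/t6.png

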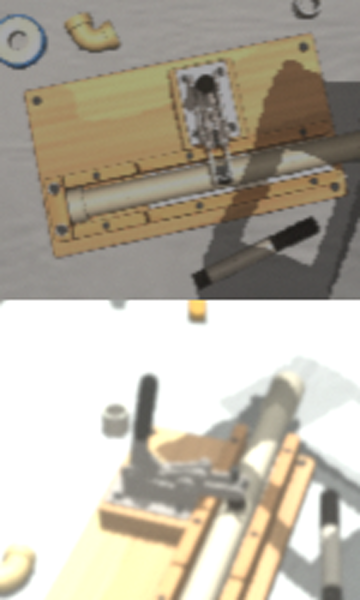

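The handle is upright again: its top at (205,84) is pixel (300,195) in the full picture, the same as at the start. The foot is on the pipe at (222,180), the collar meets the stop at (67,205), and the other objects are in place.

```bash
python3 -c "
from rig import r
print(r.sign_off())"
```

```text
the job is handed in; nothing more can be done
None
```

The pipe is pushed home against the stop block, the clamp handle is swung back over centre and locked, the other objects look undisturbed, and the job was handed in at about 16 s; no verdict was returned, and I did not measure the foot's force on the pipe.

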